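# Close the coffee guest's honey pot and put the dipper through its lid

## Task

Get the honey pot ready for the guest who has the coffee cup: gently set the wooden lid on the honey pot next to the cup, then take the honey dipper out of its wooden block and put its steel rod through the hole in the lid until the red handle rests on the lid. Leave both pots where they stand, and do not disturb the cup or the stemmed glass.

Things in the scene. Friction and masses are not known exactly. Their poses are not given: they have to be found in the camera images.
- pot_left: deep blue round stoneware honey pot, open at the top, 80 mm high, 74 mm across the belly, mouth 58 mm inside and 68 mm outside; loose, 0.4 kg; origin at the centre of its underside, z up. It stands on the left side of the table (positive y)
- pot_right: deep blue round stoneware honey pot, open at the top, 80 mm high, 74 mm across the belly, mouth 58 mm inside and 68 mm outside; loose, 0.4 kg; origin at the centre of its underside, z up. It stands on the right side of the table (negative y)
- lid: round pale wooden lid, 90 g, lying right way up. From below: locating ring 50 mm across, 6 mm high, that drops into a pot's mouth; flange 76 mm across, 6 mm thick, that rests on the rim; round boss (the grip) 30 mm across, 20 mm high. A 12 mm hole runs right down the middle. Origin at the centre of its underside, z up; seated, it is 74 mm above the pot's origin
- lid_hole (a point): mouth of the lid's hole: centre of the top face of the boss, 32 mm above the lid's origin
- dipper: honey dipper, 60 g: straight steel rod 8 mm thick and 85 mm long, its last 7 mm tapered to 4 mm, with a round red handle on top, 20 mm across and 36 mm high. Origin at the tip of the rod, z along the rod to the handle. At the start it stands upright in the block, its handle resting on the block's top
- dipper_shoulder (a point): flat underside of the red handle, on the axis, 85 mm from the rod's tip; this face comes to rest on top of the lid's boss
- block: fixed wooden block 60 x 60 x 90 mm with an upright 12 mm hole right through its middle, in which the dipper stands; origin at the centre of its underside
- cup: white coffee cup with a handle, fixed on its white saucer (120 mm across); 64 mm high; origin at the centre of the saucer's underside. It stands beside one of the two pots, 14 to 18 cm from it: this is the guest's pot
- glass: empty clear stemmed glass, 120 mm high, 74 mm across, beside the other pot; origin at the centre of its foot's underside
There are look-alikes about, which are no part of the job. What is shaped like the pot_left but green is not meant. What is shaped like the cup but blue is not meant.

How it is judged (in metres and radians):
On the way, in this order (a step that is already met when the one before it is completed fails the run):
1. the lid lies seated on the honey pot beside the cup (((horizontal distance between cup and pot_left below 0.24 m and horizontal distance between lid and pot_left below 0.007 m and z of lid in the frame of pot_left between 0.0705 and 0.0765 m and angle between each of lid, pot_left's own z axis and vertical below 0.06 rad) or (horizontal distance between cup and pot_right below 0.24 m and horizontal distance between lid and pot_right below 0.007 m and z of lid in the frame of pot_right between 0.0705 and 0.0765 m and angle between each of lid, pot_right's own z axis and vertical below 0.06 rad))), for 0.2 s.
2. the dipper's rod is through the lid's hole, the handle down on the lid (((horizontal distance between cup and pot_left below 0.24 m and horizontal distance between lid and pot_left below 0.007 m and z of lid in the frame of pot_left between 0.0705 and 0.0765 m and angle between each of lid, pot_left's own z axis and vertical below 0.06 rad and distance between dipper_shoulder and lid_hole below 0.005 m and angle between the z axis of dipper and the z axis of lid, either way round below 0.12 rad) or (horizontal distance between cup and pot_right below 0.24 m and horizontal distance between lid and pot_right below 0.007 m and z of lid in the frame of pot_right between 0.0705 and 0.0765 m and angle between each of lid, pot_right's own z axis and vertical below 0.06 rad and distance between dipper_shoulder and lid_hole below 0.005 m and angle between the z axis of dipper and the z axis of lid, either way round below 0.12 rad))), for 0.2 s.
At the end, for the whole second after the job is handed in: The lid sits level on the pot beside the cup (centred to 7 mm, height to 3 mm, tilt under 0.06 rad); the dipper is through its hole, the handle's underside within 5 mm of the boss top and 0.12 rad of square to the lid; lid, dipper and pots at rest (under 0.02 m/s) (((horizontal distance between cup and pot_left below 0.24 m and horizontal distance between lid and pot_left below 0.007 m and z of lid in the frame of pot_left between 0.0705 and 0.0765 m and angle between each of lid, pot_left's own z axis and vertical below 0.06 rad and distance between dipper_shoulder and lid_hole below 0.005 m and angle between the z axis of dipper and the z axis of lid, either way round below 0.12 rad and linear speed of each of dipper, lid, pot_left, pot_right below 0.02 m/s) or (horizontal distance between cup and pot_right below 0.24 m and horizontal distance between lid and pot_right below 0.007 m and z of lid in the frame of pot_right between 0.0705 and 0.0765 m and angle between each of lid, pot_right's own z axis and vertical below 0.06 rad and distance between dipper_shoulder and lid_hole below 0.005 m and angle between the z axis of dipper and the z axis of lid, either way round below 0.12 rad and linear speed of each of dipper, lid, pot_left, pot_right below 0.02 m/s))); the robot touches nothing.
It fails at once if either honey pot is shifted by more than 40 mm (distance of any of pot_left, pot_right from where it was at the start of the episode above 0.04 m).
It fails at once if the coffee cup is shifted by more than 30 mm (distance of cup from where it was at the start of the episode above 0.03 m).
It fails at once if the stemmed glass is shifted by more than 30 mm (distance of glass from where it was at the start of the episode above 0.03 m).
It fails at once if the lid is dropped onto a pot (faster than 0.4 m/s within 3 cm above its seat) or pressed on it with more than 40 N (contact force between lid and pot_left above 40 N or contact force between lid and pot_right above 40 N or (horizontal distance between lid and pot_left below 0.03 m and z of lid in the frame of pot_left below 0.105 m and linear speed of lid above 0.4 m/s) or (horizontal distance between lid and pot_right below 0.03 m and z of lid in the frame of pot_right below 0.105 m and linear speed of lid above 0.4 m/s)).
It also fails if it takes over 54 s, if anything falls off the work surface, if the arm or the gripper's body presses on something with over 40 N, if the wrist force passes 120 N, or if a joint passes its speed limit or range.

## Robot

A 6-joint arm with a two-finger parallel gripper is mounted at the origin on the work surface. World frame = base frame: x ahead of the robot, y to its left, z up, the work surface at z = 0. Lengths are in mm, angles in rad, forces in N, time in s.
With the tool pointing down it reaches from about 400 to 925 mm from the base axis. Payload 12.5 kg.
Tool frame: the origin (TCP) lies midway between the tips of the shut fingers; the grasp point (between the pads) lies env.tcp_to_grasp behind it (env.tcp_to_grasp is the distance from the TCP to the grasp point, in mm); z points along the fingers, y is the line along which they close (so a half turn about z gives the same grasp; the last joint's range is limited). The gripper opens to 95 mm and grips with 3 to 60 N. Pads are 20 mm wide; open, the fingers measure 119 mm over their backs; the gripper's body (75 mm by 180 mm) begins 59 mm behind the grasp point.
Start: joints at [1.03, 0.491, 1.559, -0, 1.092, -0.106], TCP at [263.254, 566.872, 214.661] pointing down, gripper open.
Joint ranges: [-3.1, 3.1], [-0.84, 2.19], [0.05, 2.79], [-1.13, 4.28], [0.06, 2.93], [-2.69, 2.69]. Speed limits (rad/s): [2.22, 2.22, 2.79, 3.14, 3.14, 3.14].

## Interface

Orientations are given as a unit quaternion [x, y, z, w].
In Python, from rig import telemetry, eyes, env gives the robot as it stands. The module is installed in compiled form; this text tells all that it offers.
- The arm moves only by the shell command python3 -m creep 'ROWS' [OPENING] [FORCE]. ROWS is JSON, a list of rows, each an object of numbers: "x", "y", "z": the shift along the tool's x, y, z in units of 25 mm (1.0 is 25 mm); "ax", "ay", "az": the turn, a rotation vector about the tool's x, y, z in units of 5 degrees (1.0 is 5 degrees). In form: [{"x": .., "y": .., "z": .., "ax": .., "ay": .., "az": ..}, ...]. A call has 1 to 10 rows; each row is the pose to reach, as a shift and turn from the pose commanded when the call began, along the tool's axes at that moment; what a row does not reach only later rows make up. A row lasts 1/12 s, in which the tool goes at most 41.7 mm and 7.16 degrees, less where a joint would pass 70% of its speed; a pose out of reach is approached as far as the arm can. A call with a gripper value outside its range is refused whole. OPENING is the opening, from 0 (shut) to 1 (fully open), set as the call begins (- or left out, the last holds). The fingers move at their own pace and stop on an object; FORCE is the grip in N (left out, the last holds). Time passes only in rows, so rows that repeat a pose let the fingers close. It gives the time, the measured TCP pose, the force, the opening and the grip force at its end, in the units of the state.
- telemetry.sense(): the state, without advancing time (a new reading comes with each control period).
- eyes.grab_frame(name): name is "side" or "top" or "wrist"; returns the picture (420x560x3 uint8, red, green, blue); there is no depth.
- eyes.camera_model(name): a dict with "vertical_fov" (degrees; the focal length in pixels is half the picture's height over the tangent of half this angle, whatever the lens; pixels are square), "cx", "cy" (the principal point, pixels), "pose" (4x4, takes a point from camera to world coordinates). Camera axes: x right, y down, z forward; pixel columns grow to the right and rows downward; lengths in mm; the calibration is good to about 2 mm. A picture is of the moment at which its call begins: read the wrist's pose just before it. camera_model takes no time and is no camera call; for the wrist camera it gives the pose at the moment of the call.
- env.job_done(): hands the job in; it is judged then, once.
The state is a dict: "t": time; "joint_pos": joint angles; "qvel": joint speeds; "joint_efforts": joint torques, N m; "eef_pos": TCP position; "tcp_rot": TCP orientation; "force": force on the tool from outside, world axes, zero at the start; "wrist_torque": the same for the moment, N m; "opening": opening from 0.0 (shut) to 1.0 (fully open); "grasp_force": force on a finger pad.
Only numpy, scipy, OpenCV 4.12 (cv2) and the standard library are available. Lean on these libraries where they do the work, as an engineer would, in place of code of your own. Each camera call takes 0.05 s, during which the arm holds its last target. There are 200 camera calls.

## Working session

There is one attempt and no reset: what is moved stays moved. The work goes in short steps, Python scripts to look and compute and a shell command to move; the robot and the scene stay as the last step left them, time stands still between calls to the robot, and variables do not carry over. Pictures are saved under pics/ and viewed, at most 10 in all, crops included, and the job is handed in when it is done.

```bash
mkdir -p pics
python3 - <<'E'
from rig import telemetry, eyes, env
import cv2, numpy as np
s=telemetry.sense()
print({k:np.round(v,3).tolist() for k,v in s.items()}, env.tcp_to_grasp)
for n in("top","side"):
    m=eyes.camera_model(n); print(n,m["vertical_fov"],m["cx"],m["cy"],np.round(m["pose"],3).tolist(), [k for k in m])
    cv2.imwrite(f"pics/{n}0.png",cv2.cvtColor(eyes.grab_frame(n),cv2.COLOR_RGB2BGR))
E
```

```text
{'t': 0.0, 'joint_pos': [1.03, 0.492, 1.559, -0.0, 1.092, -0.106], 'qvel': [-0.002, -0.0, -0.001, 0.001, 0.0, 0.0], 'joint_efforts': [0.002, -61.265, -25.819, 0.069, 0.048, -0.0], 'eef_pos': [263.13, 566.647, 214.06], 'tcp_rot': [0.216, 0.976, -0.001, -0.0], 'force': [-0.058, -0.597, 1.002], 'wrist_torque': [0.017, -0.003, -0.007], 'grasp_force': 0.0, 'opening': 0.999} 18.8
top 43.60850583311083 276.2586783787516 205.92551029121933 [[0.026, -0.986, 0.165, 356.126], [-1.0, -0.026, -0.001, -49.68], [0.005, -0.164, -0.986, 1431.736], [0.0, 0.0, 0.0, 1.0]] ['vertical_fov', 'cx', 'cy', 'pose']
side 52.62374046671644 285.6428786329063 206.60776769939463 [[0.831, -0.295, 0.472, 115.469], [-0.557, -0.432, 0.71, -759.724], [-0.005, -0.852, -0.523, 613.375], [0.0, 0.0, 0.0, 1.0]] ['vertical_fov', 'cx', 'cy', 'pose']
```

View pics/top0.png

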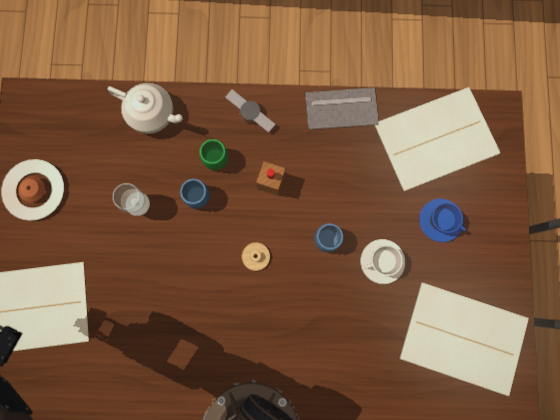

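View pics/side0.png

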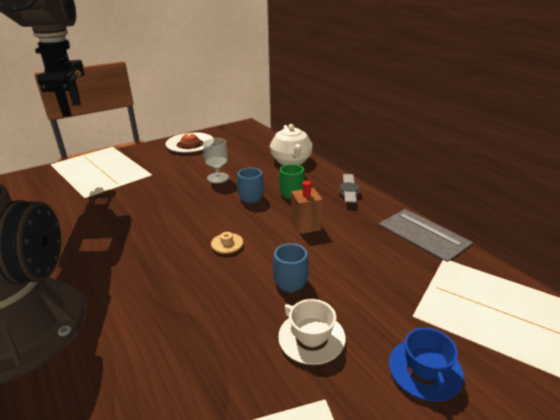

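The top picture shows candidate pots at (195,193) and (329,238), both blue, and a green one at (213,153). There are two cups: white at (383,262) and blue at (442,220). The white cup is the coffee cup, so the guest's pot is pot_right at (329,238). The lid is at (256,257), and the dipper and block are at (270,175). I'll confirm with an enlarged crop.

Run:
```python
import cv2
t=cv2.imread("pics/top0.png")[140:290,225:425]
cv2.imwrite("pics/top0c.png",cv2.resize(t,None,fx=4,fy=4,interpolation=cv2.INTER_CUBIC))
t=cv2.imread("pics/side0.png")[170:320,200:400]
cv2.imwrite("pics/side0c.png",cv2.resize(t,None,fx=4,fy=4,interpolation=cv2.INTER_CUBIC))
```

```text
(no output)
```

View pics/top0c.png

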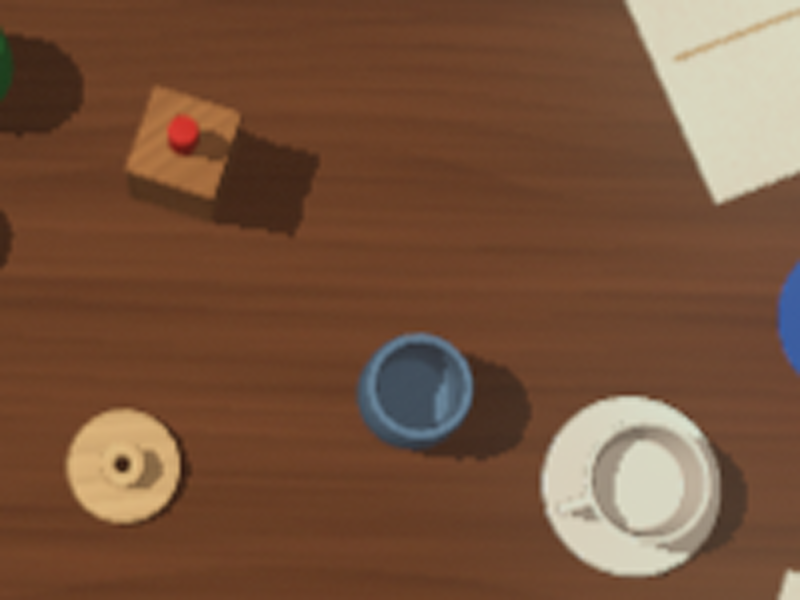

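View pics/side0c.png

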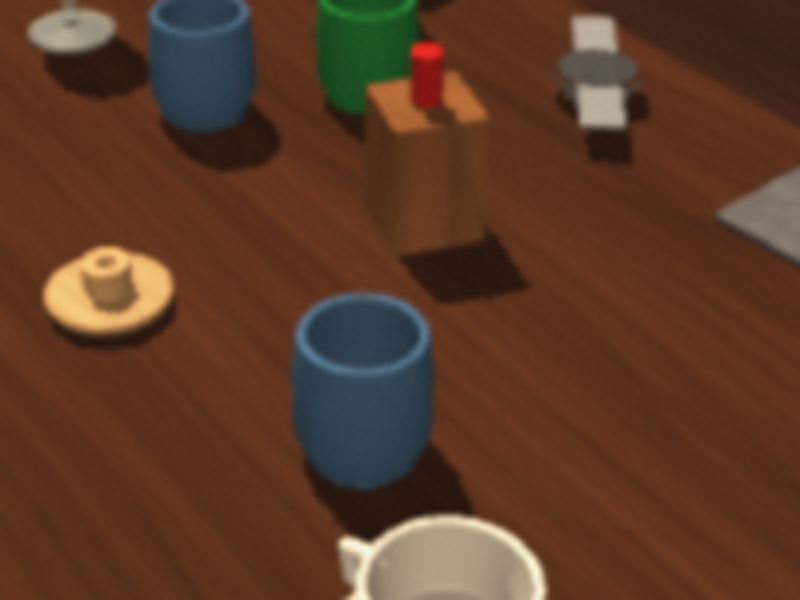

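The crop confirms it: the pot with its rim centre at crop (419,387) stands next to the white cup at (630,487). The lid hole is at (122,464) and the dipper top at (183,132).

```bash
cat > h.py <<'E'
import numpy as np
from rig import telemetry, eyes, env
from scipy.spatial.transform import Rotation as R
def hit(m,u,v,z):
    f=210/np.tan(np.radians(m["vertical_fov"]/2)); P=np.array(m["pose"])
    d=P[:3,:3]@[(u-m["cx"])/f,(v-m["cy"])/f,1]; o=P[:3,3]
    return (o+d*(z-o[2])/d[2])
def proj(m,p):
    f=210/np.tan(np.radians(m["vertical_fov"]/2)); P=np.array(m["pose"])
    c=P[:3,:3].T@(np.array(p)-P[:3,3]); return np.array([m["cx"]+f*c[0]/c[2],m["cy"]+f*c[1]/c[2]])
def rows(target,s=None):
    "shift in tool units"
    s=s or telemetry.sense()
    return np.round(R.from_quat(s["tcp_rot"]).inv().apply(np.array(target)-s["eef_pos"])/25,3)
E
python3 - <<'E'
from h import *
c=lambda u,v,x0,y0:((u+.5)/4-.5+x0,(v+.5)/4-.5+y0)
for n,x0,y0,L in(("top",225,140,dict(lid=(122,464,32),pot=(419,387,80),dip=(183,131,126),cup=(630,487,8))),("side",200,170,dict(lid=(106,262,32),pot=(363,335,80),dip=(428,49,126)))):
    m=eyes.camera_model(n)
    for k,(u,v,z) in L.items(): print(n,k,hit(m,*c(u,v,x0,y0),z).round(1))
m=eyes.camera_model("wrist");print(m["vertical_fov"],m["cx"],m["cy"],np.round(m["pose"],3).tolist())
E
```

```text
top lid [454.1   2.2  32. ]
top pot [ 505.4 -189.9   80. ]
top dip [660.2 -33.3 126. ]
top cup [ 449.2 -340.7    8. ]
side lid [452.8   1.6  32. ]
side pot [ 503.9 -192.5   80. ]
side dip [661.6 -31.7 126. ]
66.68873883179378 283.16198085769776 209.55096267189623 [[0.421, 0.877, 0.231, 198.046], [0.907, -0.407, -0.109, 597.094], [-0.001, 0.256, -0.967, 384.278], [0.0, 0.0, 0.0, 1.0]]
```

```bash
python3 -m creep '[{"x":-11,"y":-11.5,"z":1},{"x":-11,"y":-11.5,"z":1},{"x":-11,"y":-11.5,"z":1},{"x":-11,"y":-11.5,"z":1},{"x":-11,"y":-11.5,"z":1},{"x":-11,"y":-11.5,"z":1},{"x":-11,"y":-11.5,"z":1},{"x":-11,"y":-11.5,"z":1},{"x":-11,"y":-11.5,"z":1},{"x":-11,"y":-11.5,"z":1}]'; python3 -c "
from h import *
print(rows([453.5,1.9,130]))"
```

```text
[-16.422 -17.277   3.38 ]schema error: expected keys x, y, z, ax, ay, az
```

```bash
python3 -m creep '[{"x":-11,"y":-11.5,"z":1,"ax":0,"ay":0,"az":0},{"x":-11,"y":-11.5,"z":1,"ax":0,"ay":0,"az":0},{"x":-11,"y":-11.5,"z":1,"ax":0,"ay":0,"az":0},{"x":-11,"y":-11.5,"z":1,"ax":0,"ay":0,"az":0},{"x":-11,"y":-11.5,"z":1,"ax":0,"ay":0,"az":0},{"x":-11,"y":-11.5,"z":1,"ax":0,"ay":0,"az":0},{"x":-11,"y":-11.5,"z":1,"ax":0,"ay":0,"az":0},{"x":-11,"y":-11.5,"z":1,"ax":0,"ay":0,"az":0},{"x":-11,"y":-11.5,"z":1,"ax":0,"ay":0,"az":0},{"x":-11,"y":-11.5,"z":1,"ax":0,"ay":0,"az":0}]'; python3 -c "
from h import *
print(rows([453.5,1.9,130]))"
```

```text
t: 0.93
eef_pos: [391.9, 187.3, 189.4]
tcp_rot: [0.216, 0.976, -0.0, -0.0]
force: [0.7, 0.6, 0.7]
opening: 0.997
grasp_force: 0.0
[-5.364 -5.68   2.378]
```

```bash
python3 -m creep '[{"x":-5.4,"y":-5.8,"z":2.4,"ax":0,"ay":0,"az":0},{"x":-5.4,"y":-5.8,"z":2.4,"ax":0,"ay":0,"az":0},{"x":-5.4,"y":-5.8,"z":2.4,"ax":0,"ay":0,"az":0},{"x":-5.4,"y":-5.8,"z":2.4,"ax":0,"ay":0,"az":0},{"x":-5.4,"y":-5.8,"z":2.4,"ax":0,"ay":0,"az":0},{"x":-5.4,"y":-5.8,"z":2.4,"ax":0,"ay":0,"az":0},{"x":-5.4,"y":-5.8,"z":2.4,"ax":0,"ay":0,"az":0},{"x":-5.4,"y":-5.8,"z":2.4,"ax":0,"ay":0,"az":0},{"x":-5.4,"y":-5.8,"z":2.4,"ax":0,"ay":0,"az":0}]'
python3 - <<'E'
from h import *
import cv2
m=eyes.camera_model("wrist"); im=eyes.grab_frame("wrist")
print(telemetry.sense()["eef_pos"],proj(m,[453.5,1.9,32]),np.array(m["pose"])[:3,3])
cv2.imwrite("pics/w1.png",im[...,::-1])
E
```

```text
t: 1.68
eef_pos: [452.6, 2.8, 129.9]
tcp_rot: [0.215, 0.977, 0.0, 0.0]
force: [0.5, 0.6, 0.6]
opening: 1.0
grasp_force: 0.0
[452.70839108   2.98646538 129.98400647] [282.65564911 211.962696  ] [387.40657822  33.01200436 300.01486499]
```

View pics/w1.png

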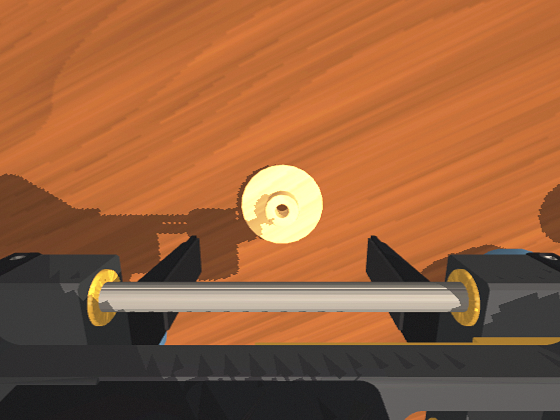

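The wrist view shows the lid centred, with its hole at (283,210) against a prediction of (283,212). I'll descend to the boss.

Run:
```python
from h import *
m=eyes.camera_model("wrist"); h=hit(m,282.7,210,32); print(h,rows([*h[:2],14.5]),rows([453.5,1.9,14.5]))
```

```text
[452.03547898   2.82896704  32.        ] [ 0.024 -0.018  4.619] [-0.045 -0.027  4.619]
```

```bash
python3 -m creep '[{"x":0,"y":0,"z":1.2,"ax":0,"ay":0,"az":0},{"x":0,"y":0,"z":2.4,"ax":0,"ay":0,"az":0},{"x":0,"y":0,"z":3.4,"ax":0,"ay":0,"az":0},{"x":0,"y":0,"z":4.2,"ax":0,"ay":0,"az":0},{"x":0,"y":0,"z":4.6,"ax":0,"ay":0,"az":0},{"x":0,"y":0,"z":4.6,"ax":0,"ay":0,"az":0},{"x":0,"y":0,"z":4.6,"ax":0,"ay":0,"az":0}]' && python3 -m creep '[{"x":0,"y":0,"z":0,"ax":0,"ay":0,"az":0},{"x":0,"y":0,"z":0,"ax":0,"ay":0,"az":0},{"x":0,"y":0,"z":0,"ax":0,"ay":0,"az":0},{"x":0,"y":0,"z":0,"ax":0,"ay":0,"az":0},{"x":0,"y":0,"z":0,"ax":0,"ay":0,"az":0},{"x":0,"y":0,"z":0,"ax":0,"ay":0,"az":0},{"x":0,"y":0,"z":0,"ax":0,"ay":0,"az":0},{"x":0,"y":0,"z":0,"ax":0,"ay":0,"az":0},{"x":0,"y":0,"z":0,"ax":0,"ay":0,"az":0},{"x":0,"y":0,"z":0,"ax":0,"ay":0,"az":0}]' 0.2 20
```

```text
t: 2.32
eef_pos: [452.8, 2.8, 14.8]
tcp_rot: [0.215, 0.977, 0.0, -0.0]
force: [-0.2, 0.1, 0.9]
opening: 1.002
grasp_force: 0.0
t: 3.15
eef_pos: [452.9, 1.9, 14.6]
tcp_rot: [0.216, 0.976, 0.0, -0.0]
force: [0.1, 0.1, -0.1]
opening: 0.354
grasp_force: 0.0
```

```bash
python3 -m creep '[{"x":0,"y":0,"z":0,"ax":0,"ay":0,"az":0},{"x":0,"y":0,"z":0,"ax":0,"ay":0,"az":0},{"x":0,"y":0,"z":0,"ax":0,"ay":0,"az":0},{"x":0,"y":0,"z":0,"ax":0,"ay":0,"az":0},{"x":0,"y":0,"z":-1,"ax":0,"ay":0,"az":0},{"x":0,"y":0,"z":-2,"ax":0,"ay":0,"az":0},{"x":0,"y":0,"z":-3.5,"ax":0,"ay":0,"az":0},{"x":0,"y":0,"z":-5,"ax":0,"ay":0,"az":0},{"x":0,"y":0,"z":-5,"ax":0,"ay":0,"az":0},{"x":0,"y":0,"z":-5,"ax":0,"ay":0,"az":0}]' 0.1 20;  python3 -c "
from h import *
print(rows([504.6,-191.2,140]))"
```

```text
t: 3.98
eef_pos: [453.6, 1.9, 141.2]
tcp_rot: [0.216, 0.976, 0.0, 0.002]
force: [-0.7, 0.0, -1.7]
opening: 0.313
grasp_force: 20.0
[-5.104 -6.145  0.06 ]
```

```bash
python3 -m creep '[{"x":-0.5,"y":-1.3,"z":0,"ax":0,"ay":0,"az":0},{"x":-0.9,"y":-2.6,"z":0,"ax":0,"ay":0,"az":0},{"x":-1.3,"y":-3.9,"z":0,"ax":0,"ay":0,"az":0},{"x":-1.6,"y":-5.2,"z":0,"ax":0,"ay":0,"az":0},{"x":-1.9,"y":-6.1,"z":0,"ax":0,"ay":0,"az":0},{"x":-1.9,"y":-6.1,"z":0,"ax":0,"ay":0,"az":0},{"x":-1.9,"y":-6.1,"z":0,"ax":0,"ay":0,"az":0},{"x":-1.9,"y":-6.1,"z":0,"ax":0,"ay":0,"az":0},{"x":-1.9,"y":-6.1,"z":0,"ax":0,"ay":0,"az":0}]'
python3 - <<'E'
from h import *
import cv2
s=telemetry.sense(); m=eyes.camera_model("wrist"); im=eyes.grab_frame("wrist")
e=np.array(s["eef_pos"]); print(e,"lid pred",proj(m,e+[0,0,17.5]),"pot pred",proj(m,[504.6,-191.2,80]))
cv2.imwrite("pics/w2.png",im[...,::-1])
E
```

```text
t: 4.73
eef_pos: [431.6, -155.5, 139.0]
tcp_rot: [0.215, 0.977, 0.0, -0.001]
force: [0.0, -0.1, -1.3]
opening: 0.314
grasp_force: 20.0
[ 431.55575622 -155.4527399   139.01031184] lid pred [283.19853523 268.10998425] pot pred [281.0511673  319.31047698]
```

View pics/w2.png

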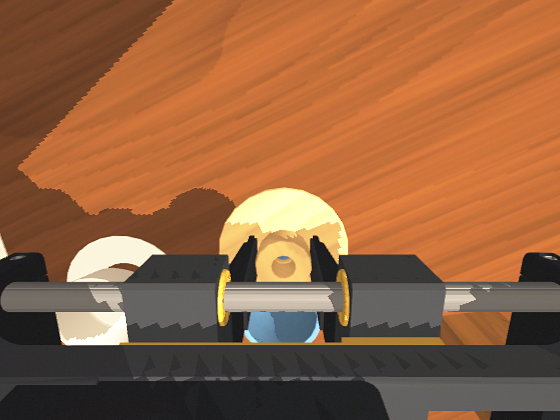

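The view is inverted along tool x: the pot hides behind the lid, at (283,325). The lid hole is at (284,264). I'll look again from the far side of the pot.

```bash
python3 -m creep '[{"x":-1,"y":0,"z":0,"ax":0,"ay":0,"az":0},{"x":-2.2,"y":0,"z":0,"ax":0,"ay":0,"az":0},{"x":-3.5,"y":0,"z":0,"ax":0,"ay":0,"az":0},{"x":-4.8,"y":0,"z":0,"ax":0,"ay":0,"az":0},{"x":-6,"y":0,"z":0,"ax":0,"ay":0,"az":0},{"x":-6.4,"y":0,"z":0,"ax":0,"ay":0,"az":0},{"x":-6.4,"y":0,"z":0,"ax":0,"ay":0,"az":0},{"x":-6.4,"y":0,"z":0,"ax":0,"ay":0,"az":0},{"x":-6.4,"y":0,"z":0,"ax":0,"ay":0,"az":0}]'
python3 - <<'E'
from h import *
import cv2
s=telemetry.sense(); m=eyes.camera_model("wrist"); im=eyes.grab_frame("wrist")
e=np.array(s["eef_pos"]); p=proj(m,[504.6,-191.2,80]); print(e,"lid pred",proj(m,e+[0,0,17.5]),"pot pred",p)
a,b=(p-[120,90]).astype(int); a,b=max(a,0),max(b,0); print(a,b)
cv2.imwrite("pics/w3.png",cv2.resize(im[b:b+200,a:a+260,::-1],None,fx=3,fy=3,interpolation=cv2.INTER_CUBIC))
E
```

```text
t: 5.53
eef_pos: [576.1, -222.7, 139.3]
tcp_rot: [0.215, 0.977, 0.0, -0.001]
force: [-1.0, -0.0, -0.6]
opening: 0.311
grasp_force: 20.0
[ 576.0841833  -222.67395597  139.34991556] lid pred [283.21084506 268.08696601] pot pred [281.08342012 115.94085125]
161 25
```

View pics/w3.png

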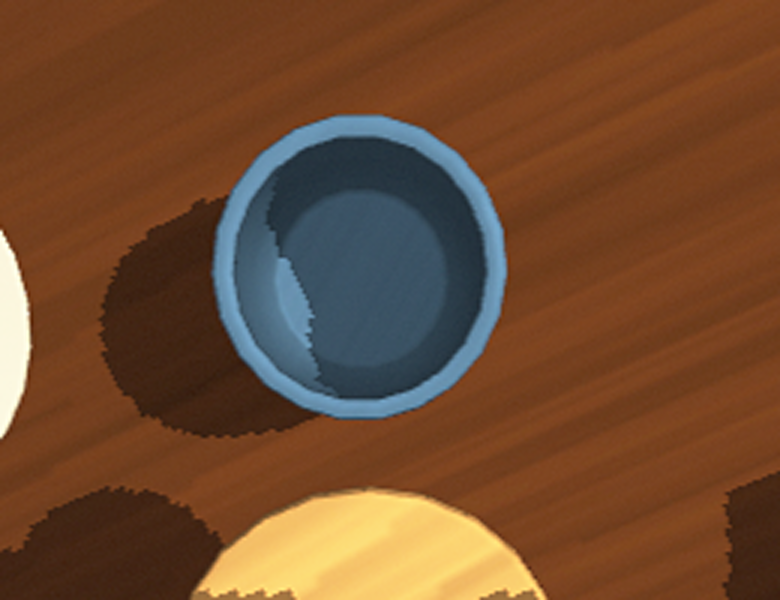

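The pot's rim is centred at crop (360,267), image pixel (280.8,113.7). That is 2 px from the prediction.

Run:
```python
from h import *
s=telemetry.sense(); m=eyes.camera_model("wrist"); e=np.array(s["eef_pos"])
p=hit(m,280.8,113.7,80); l=hit(m,283.7,264.5,e[2]+17.5)
print(p,l-e,rows([*p[:2],139]),rows([504.6,-191.2,139]), rows([*(p-l+e)[:2],139]))
```

```text
[ 503.20370953 -190.92270264   80.        ] [-1.73001485  1.09345429 17.5       ] [ 3.182 -0.067  0.027] [ 3.127 -0.054  0.026] [ 3.101 -0.078  0.026]
```

```bash
python3 -m creep '[{"x":1,"y":-0.07,"z":0,"ax":0,"ay":0,"az":0},{"x":2,"y":-0.07,"z":0,"ax":0,"ay":0,"az":0},{"x":2.8,"y":-0.07,"z":0,"ax":0,"ay":0,"az":0},{"x":3.12,"y":-0.07,"z":0,"ax":0,"ay":0,"az":0},{"x":3.12,"y":-0.07,"z":0,"ax":0,"ay":0,"az":0},{"x":3.12,"y":-0.07,"z":0.4,"ax":0,"ay":0,"az":0},{"x":3.12,"y":-0.07,"z":0.8,"ax":0,"ay":0,"az":0},{"x":3.12,"y":-0.07,"z":1.2,"ax":0,"ay":0,"az":0},{"x":3.12,"y":-0.07,"z":1.5,"ax":0,"ay":0,"az":0},{"x":3.12,"y":-0.07,"z":1.6,"ax":0,"ay":0,"az":0}]';python3 -m creep '[{"x":0,"y":0,"z":0,"ax":0,"ay":0,"az":0},{"x":0,"y":0,"z":0.04,"ax":0,"ay":0,"az":0},{"x":0,"y":0,"z":0.08,"ax":0,"ay":0,"az":0},{"x":0,"y":0,"z":0.12,"ax":0,"ay":0,"az":0},{"x":0,"y":0,"z":0.16,"ax":0,"ay":0,"az":0},{"x":0,"y":0,"z":0.2,"ax":0,"ay":0,"az":0},{"x":0,"y":0,"z":0.24,"ax":0,"ay":0,"az":0},{"x":0,"y":0,"z":0.24,"ax":0,"ay":0,"az":0},{"x":0,"y":0,"z":0.24,"ax":0,"ay":0,"az":0}]'
```

```text
t: 6.42
eef_pos: [505.1, -192.4, 97.5]
tcp_rot: [0.216, 0.976, 0.0, -0.001]
force: [0.3, 0.0, -0.4]
opening: 0.315
grasp_force: 20.0
t: 7.17
eef_pos: [505.4, -192.5, 93.6]
tcp_rot: [0.216, 0.976, 0.0, 0.0]
force: [-1.1, -0.4, -0.8]
opening: 0.315
grasp_force: 20.0
```

```bash
python3 -m creep '[{"x":0.05,"y":0,"z":0,"ax":0,"ay":0,"az":0},{"x":0.05,"y":0,"z":0.04,"ax":0,"ay":0,"az":0},{"x":0.05,"y":0,"z":0.08,"ax":0,"ay":0,"az":0},{"x":0.05,"y":0,"z":0.12,"ax":0,"ay":0,"az":0},{"x":0.05,"y":0,"z":0.14,"ax":0,"ay":0,"az":0},{"x":0.05,"y":0,"z":0.16,"ax":0,"ay":0,"az":0},{"x":0.05,"y":0,"z":0.16,"ax":0,"ay":0,"az":0}]';python3 -m creep '[{"x":0,"y":0,"z":0.02,"ax":0,"ay":0,"az":0},{"x":0,"y":0,"z":0.02,"ax":0,"ay":0,"az":0},{"x":0,"y":0,"z":0.02,"ax":0,"ay":0,"az":0}]'
```

```text
t: 7.75
eef_pos: [504.2, -192.0, 89.5]
tcp_rot: [0.216, 0.976, 0.0, -0.0]
force: [-0.4, 0.2, -0.7]
opening: 0.313
grasp_force: 20.0
t: 8.0
eef_pos: [504.3, -192.0, 89.1]
tcp_rot: [0.216, 0.976, 0.0, 0.0]
force: [0.2, -0.8, -1.4]
opening: 0.313
grasp_force: 20.0
```

```bash
python3 -m creep '[{"x":0,"y":0,"z":0.02,"ax":0,"ay":0,"az":0},{"x":0,"y":0,"z":0.02,"ax":0,"ay":0,"az":0},{"x":0,"y":0,"z":0.02,"ax":0,"ay":0,"az":0}]'; python3 -m creep '[{"x":0,"y":0,"z":0,"ax":0,"ay":0,"az":0},{"x":0,"y":0,"z":0,"ax":0,"ay":0,"az":0},{"x":0,"y":0,"z":0,"ax":0,"ay":0,"az":0},{"x":0,"y":0,"z":0,"ax":0,"ay":0,"az":0},{"x":0,"y":0,"z":-0.2,"ax":0,"ay":0,"az":0},{"x":0,"y":0,"z":-0.8,"ax":0,"ay":0,"az":0},{"x":0,"y":0,"z":-2,"ax":0,"ay":0,"az":0},{"x":0,"y":0,"z":-3.2,"ax":0,"ay":0,"az":0},{"x":0,"y":0,"z":-4,"ax":0,"ay":0,"az":0},{"x":0,"y":0,"z":-4,"ax":0,"ay":0,"az":0}]' 0.8
python3 - <<'E'
from h import *
import cv2
s=telemetry.sense(); m=eyes.camera_model("wrist"); im=eyes.grab_frame("wrist")
e=np.array(s["eef_pos"]); p=proj(m,[504.3,-192,106]); print(e,"hole pred",p,rows([661,-32.5,220]))
a,b=(p-[130,100]).astype(int); a,b=max(a,0),max(b,0); print(a,b)
cv2.imwrite("pics/w4.png",cv2.resize(im[b:b+200,a:a+260,::-1],None,fx=3,fy=3,interpolation=cv2.INTER_CUBIC))
E
```

```text
t: 8.25
eef_pos: [504.3, -192.0, 88.6]
tcp_rot: [0.216, 0.976, 0.0, 0.0]
force: [1.3, -0.5, -1.1]
opening: 0.313
grasp_force: 20.0
t: 9.08
eef_pos: [505.6, -192.7, 193.0]
tcp_rot: [0.216, 0.976, -0.001, 0.003]
force: [0.2, 0.7, 0.5]
opening: 0.797
grasp_force: 0.0
[ 505.63248697 -192.65924139  192.96722586] hole pred [283.29534561 211.67587293] [-2.974  8.427 -1.155]
153 111
```

View pics/w4.png

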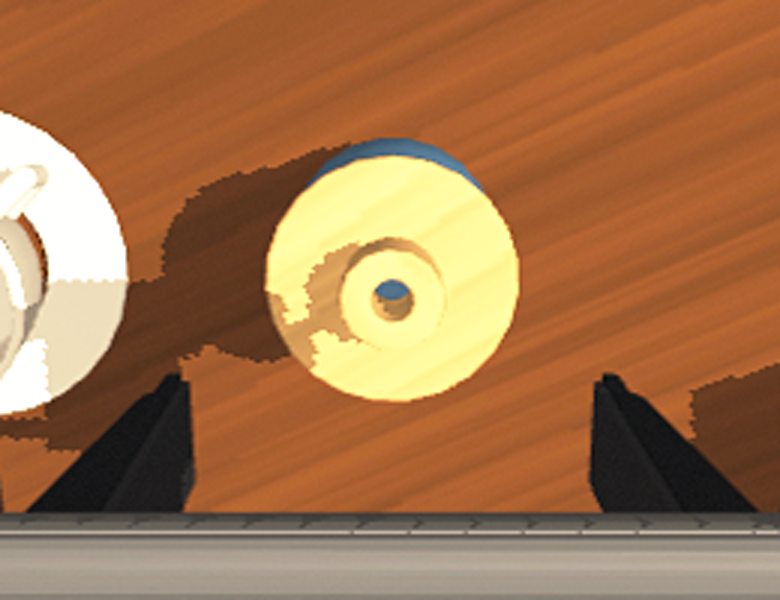

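The lid sits level on the pot, with its hole at crop (393,299), 1 px from the prediction. Next is the dipper.

```bash
python3 -m creep '[{"x":-0.5,"y":1.4,"z":-1,"ax":0,"ay":0,"az":0},{"x":-1,"y":2.9,"z":-1.2,"ax":0,"ay":0,"az":0},{"x":-1.5,"y":4.3,"z":-1.2,"ax":0,"ay":0,"az":0},{"x":-2,"y":5.7,"z":-1.2,"ax":0,"ay":0,"az":0},{"x":-2.5,"y":7.1,"z":-1.2,"ax":0,"ay":0,"az":0},{"x":-2.97,"y":8.2,"z":-1.2,"ax":0,"ay":0,"az":0},{"x":-2.97,"y":8.43,"z":-1.2,"ax":0,"ay":0,"az":0},{"x":-2.97,"y":8.43,"z":-1.2,"ax":0,"ay":0,"az":0},{"x":-2.97,"y":8.43,"z":-1.2,"ax":0,"ay":0,"az":0}]'
python3 - <<'E'
from h import *
import cv2
s=telemetry.sense(); m=eyes.camera_model("wrist"); im=eyes.grab_frame("wrist")
e=np.array(s["eef_pos"]); p=proj(m,[661,-32.5,126]); print(e,"pred",p)
a,b=(p-[130,100]).astype(int); print(a,b)
hsv=cv2.cvtColor(im,cv2.COLOR_RGB2HSV); k=((hsv[...,0]<5)|(hsv[...,0]>172))&(hsv[...,1]>190); k[:b]=0;k[b+200:]=0;k[:,:a]=0;k[:,a+260:]=0
v,u=np.nonzero(k); print(len(u),u.min(),u.max(),v.min(),v.max())
cv2.imwrite("pics/w5.png",cv2.resize(im[b:b+200,a:a+260,::-1],None,fx=3,fy=3,interpolation=cv2.INTER_CUBIC))
E
```

```text
t: 9.88
eef_pos: [659.7, -32.2, 217.5]
tcp_rot: [0.215, 0.977, -0.0, -0.001]
force: [-1.1, -0.7, 0.2]
opening: 0.801
grasp_force: 0.0
[659.66352303 -32.2063434  217.52840046] pred [283.67671637 214.32378525]
153 114
394 271 292 195 223
```

View pics/w5.png

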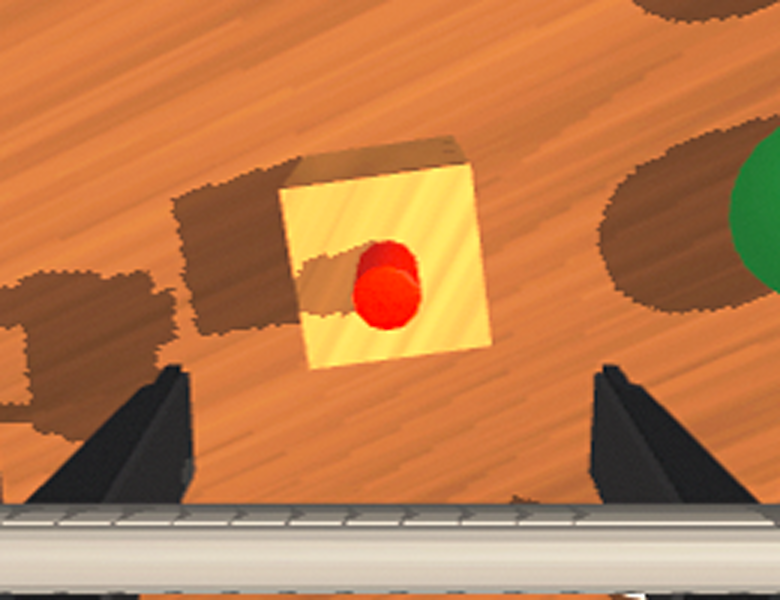

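The dipper's handle top is at crop (386,298), pixel (281.5,213).

Run:
```python
from h import *
m=eyes.camera_model("wrist"); h=hit(m,281.5,213,126); print(h,rows([*h[:2],96]),rows([661,-32.5,96]))
```

```text
[659.19751192 -34.32777885 126.        ] [-0.02  -0.058  4.878] [-0.055  0.039  4.877]
```

```bash
python3 -m creep '[{"x":-0.03,"y":-0.03,"z":1.3,"ax":0,"ay":0,"az":0},{"x":-0.03,"y":-0.03,"z":2.6,"ax":0,"ay":0,"az":0},{"x":-0.03,"y":-0.03,"z":3.6,"ax":0,"ay":0,"az":0},{"x":-0.03,"y":-0.03,"z":4.4,"ax":0,"ay":0,"az":0},{"x":-0.03,"y":-0.03,"z":4.8,"ax":0,"ay":0,"az":0},{"x":-0.03,"y":-0.03,"z":4.85,"ax":0,"ay":0,"az":0},{"x":-0.03,"y":-0.03,"z":4.85,"ax":0,"ay":0,"az":0},{"x":-0.03,"y":-0.03,"z":4.85,"ax":0,"ay":0,"az":0}]' && python3 -m creep '[{"x":0,"y":0,"z":0,"ax":0,"ay":0,"az":0},{"x":0,"y":0,"z":0,"ax":0,"ay":0,"az":0},{"x":0,"y":0,"z":0,"ax":0,"ay":0,"az":0},{"x":0,"y":0,"z":0,"ax":0,"ay":0,"az":0},{"x":0,"y":0,"z":0,"ax":0,"ay":0,"az":0},{"x":0,"y":0,"z":0,"ax":0,"ay":0,"az":0},{"x":0,"y":0,"z":0,"ax":0,"ay":0,"az":0},{"x":0,"y":0,"z":0,"ax":0,"ay":0,"az":0},{"x":0,"y":0,"z":0,"ax":0,"ay":0,"az":0},{"x":0,"y":0,"z":0,"ax":0,"ay":0,"az":0}]' 0.1 20; python3 -m creep '[{"x":0,"y":0,"z":0,"ax":0,"ay":0,"az":0},{"x":0,"y":0,"z":0,"ax":0,"ay":0,"az":0},{"x":0,"y":0,"z":0,"ax":0,"ay":0,"az":0}]'
```

```text
t: 10.6
eef_pos: [661.2, -33.7, 98.9]
tcp_rot: [0.216, 0.976, 0.0, 0.001]
force: [0.4, -0.3, 0.2]
opening: 0.802
grasp_force: 0.0
t: 11.43
eef_pos: [660.7, -33.1, 97.3]
tcp_rot: [0.216, 0.976, 0.0, -0.0]
force: [0.3, 0.2, 0.1]
opening: 0.204
grasp_force: 20.0
t: 11.68
eef_pos: [660.7, -33.1, 97.3]
tcp_rot: [0.216, 0.976, 0.0, -0.0]
force: [-0.7, -0.0, 0.4]
opening: 0.202
grasp_force: 20.0
```

```bash
python3 -m creep '[{"x":0,"y":0,"z":-0.5,"ax":0,"ay":0,"az":0},{"x":0,"y":0,"z":-1.2,"ax":0,"ay":0,"az":0},{"x":0,"y":0,"z":-2.1,"ax":0,"ay":0,"az":0},{"x":0,"y":0,"z":-3.1,"ax":0,"ay":0,"az":0},{"x":0,"y":0,"z":-4.1,"ax":0,"ay":0,"az":0},{"x":0,"y":0,"z":-4.8,"ax":0,"ay":0,"az":0},{"x":0,"y":0,"z":-5.2,"ax":0,"ay":0,"az":0},{"x":0,"y":0,"z":-5.2,"ax":0,"ay":0,"az":0},{"x":0,"y":0,"z":-5.2,"ax":0,"ay":0,"az":0},{"x":0,"y":0,"z":-5.2,"ax":0,"ay":0,"az":0}]'; python3 -c "
from h import *
print(rows([504.2,-191.9,227]))"
```

```text
t: 12.52
eef_pos: [660.2, -33.1, 226.2]
tcp_rot: [0.216, 0.976, -0.0, -0.001]
force: [0.5, 0.6, -0.6]
opening: 0.205
grasp_force: 20.0
[ 2.985 -8.391 -0.025]
```

```bash
python3 -m creep '[{"x":0.4,"y":-1.1,"z":0,"ax":0,"ay":0,"az":0},{"x":0.8,"y":-2.3,"z":0,"ax":0,"ay":0,"az":0},{"x":1.2,"y":-3.5,"z":0,"ax":0,"ay":0,"az":0},{"x":1.7,"y":-4.7,"z":0,"ax":0,"ay":0,"az":0},{"x":2.1,"y":-5.9,"z":0,"ax":0,"ay":0,"az":0},{"x":2.5,"y":-7.1,"z":0,"ax":0,"ay":0,"az":0},{"x":2.8,"y":-8,"z":0,"ax":0,"ay":0,"az":0},{"x":2.98,"y":-8.38,"z":0,"ax":0,"ay":0,"az":0},{"x":2.98,"y":-8.38,"z":0,"ax":0,"ay":0,"az":0},{"x":2.98,"y":-8.38,"z":0,"ax":0,"ay":0,"az":0}]';python3 -m creep '[{"x":0,"y":0,"z":0,"ax":0,"ay":0,"az":0},{"x":0,"y":0,"z":0,"ax":0,"ay":0,"az":0},{"x":0,"y":0,"z":0,"ax":0,"ay":0,"az":0}]'
python3 - <<'E'
from h import *
import cv2
s=telemetry.sense(); e=np.array(s["eef_pos"]); ms=eyes.camera_model("side"); print(e, rows([504.2,-191.9,226]))
q=e-[0,0,92.3]; print("tip",proj(ms,q),"hole",proj(ms,[504.2,-191.9,106]))
cv2.imwrite("pics/sidef.png",eyes.grab_frame("side")[...,::-1]); cv2.imwrite("pics/wf.png",eyes.grab_frame("wrist")[...,::-1])
S=cv2.imread("pics/sidef.png")[160:300,240:340]; W=cv2.imread("pics/wf.png")[100:300,200:366]
M=[cv2.resize(i,(400,560),interpolation=cv2.INTER_CUBIC) for i in(S,W)]
cv2.imwrite("pics/m6.png",np.hstack(M))
E
```

```text
t: 13.35
eef_pos: [505.0, -191.7, 226.9]
tcp_rot: [0.216, 0.976, 0.0, -0.0]
force: [0.1, -0.6, -0.7]
opening: 0.209
grasp_force: 20.0
t: 13.6
eef_pos: [505.5, -191.0, 227.1]
tcp_rot: [0.215, 0.977, 0.0, -0.0]
force: [0.6, 0.6, -1.2]
opening: 0.204
grasp_force: 20.0
[ 505.48209459 -191.01553808  227.10454273] [ 0.032 -0.054  0.044]
tip [290.62921241 230.62184194] hole [290.34006743 242.85236709]
```

View pics/m6.png

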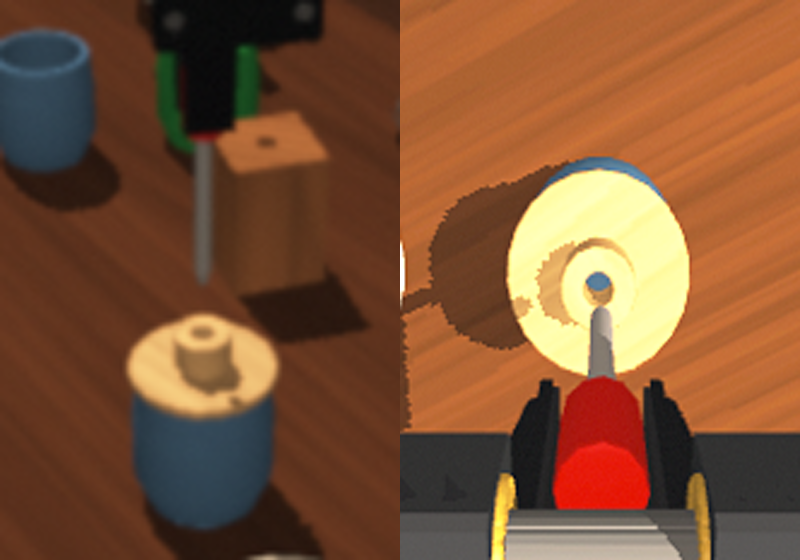

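Side view: the rod is straight, tip at (290.5,230) and hole at (290.5,242.6), both as predicted. Wrist view: tip at (283,211), hole at (282.6,203).

Run:
```python
from h import *
s=telemetry.sense(); m=eyes.camera_model("wrist"); e=np.array(s["eef_pos"])
t=hit(m,283,210.5,e[2]-92.3); h=hit(m,282.6,202.9,106); print(e,t,h,rows(e+(h-t)*[1,1,0],s))
m=eyes.camera_model("side"); c=lambda u,v:((u+.5)/4-.5+240,(v+.5)/4-.5+160)
t=hit(m,*c(203,281),e[2]-92.3); h=hit(m,*c(203,331),106); print(t,h,rows(e+(h-t)*[1,1,0],s))
```

```text
[ 505.30761451 -191.21992021  227.20680867] [ 503.73656985 -190.68195439  134.90680867] [ 503.88108929 -191.18428204  106.        ] [-0.014 -0.016 -0.   ]
[ 506.44523534 -188.71966976  134.90680867] [ 505.16720319 -190.61056265  106.        ] [ 0.015 -0.09  -0.   ]
```

```bash
python3 -m creep '[{"x":0,"y":-0.04,"z":0,"ax":0,"ay":0,"az":0},{"x":0,"y":-0.04,"z":0.4,"ax":0,"ay":0,"az":0},{"x":0,"y":-0.04,"z":0.8,"ax":0,"ay":0,"az":0},{"x":0,"y":-0.04,"z":1,"ax":0,"ay":0,"az":0},{"x":0,"y":-0.04,"z":1.1,"ax":0,"ay":0,"az":0},{"x":0,"y":-0.04,"z":1.2,"ax":0,"ay":0,"az":0},{"x":0,"y":-0.04,"z":1.3,"ax":0,"ay":0,"az":0},{"x":0,"y":-0.04,"z":1.4,"ax":0,"ay":0,"az":0},{"x":0,"y":-0.04,"z":1.5,"ax":0,"ay":0,"az":0},{"x":0,"y":-0.04,"z":1.6,"ax":0,"ay":0,"az":0}]'
```

```text
t: 14.53
eef_pos: [504.6, -192.7, 187.3]
tcp_rot: [0.216, 0.976, 0.0, 0.0]
force: [0.1, -1.2, -1.0]
opening: 0.204
grasp_force: 20.0
```

```bash
python3 -m creep '[{"x":0,"y":0,"z":0.2,"ax":0,"ay":0,"az":0},{"x":0,"y":0,"z":0.5,"ax":0,"ay":0,"az":0},{"x":0,"y":0,"z":0.8,"ax":0,"ay":0,"az":0},{"x":0,"y":0,"z":1.1,"ax":0,"ay":0,"az":0},{"x":0,"y":0,"z":1.4,"ax":0,"ay":0,"az":0},{"x":0,"y":0,"z":1.7,"ax":0,"ay":0,"az":0},{"x":0,"y":0,"z":2,"ax":0,"ay":0,"az":0},{"x":0,"y":0,"z":2.3,"ax":0,"ay":0,"az":0},{"x":0,"y":0,"z":2.5,"ax":0,"ay":0,"az":0},{"x":0,"y":0,"z":2.6,"ax":0,"ay":0,"az":0}]';python3 -m creep '[{"x":0,"y":0,"z":0.05,"ax":0,"ay":0,"az":0},{"x":0,"y":0,"z":0.1,"ax":0,"ay":0,"az":0},{"x":0,"y":0,"z":0.15,"ax":0,"ay":0,"az":0},{"x":0,"y":0,"z":0.2,"ax":0,"ay":0,"az":0},{"x":0,"y":0,"z":0.25,"ax":0,"ay":0,"az":0},{"x":0,"y":0,"z":0.28,"ax":0,"ay":0,"az":0},{"x":0,"y":0,"z":0.28,"ax":0,"ay":0,"az":0},{"x":0,"y":0,"z":0.28,"ax":0,"ay":0,"az":0}]'
```

```text
t: 15.37
eef_pos: [504.3, -192.6, 121.5]
tcp_rot: [0.216, 0.976, 0.0, -0.0]
force: [-0.1, 0.7, -0.4]
opening: 0.205
grasp_force: 20.0
t: 16.03
eef_pos: [504.5, -192.7, 115.4]
tcp_rot: [0.216, 0.976, 0.0, 0.0]
force: [0.5, -0.3, -1.2]
opening: 0.205
grasp_force: 20.0
```

```bash
python3 -m creep '[{"x":0,"y":0,"z":0.03,"ax":0,"ay":0,"az":0},{"x":0,"y":0,"z":0.06,"ax":0,"ay":0,"az":0},{"x":0,"y":0,"z":0.06,"ax":0,"ay":0,"az":0},{"x":0,"y":0,"z":0.06,"ax":0,"ay":0,"az":0}]'; python3 -m creep '[{"x":0,"y":0,"z":0,"ax":0,"ay":0,"az":0},{"x":0,"y":0,"z":0,"ax":0,"ay":0,"az":0},{"x":0,"y":0,"z":0,"ax":0,"ay":0,"az":0},{"x":0,"y":0,"z":0,"ax":0,"ay":0,"az":0},{"x":0,"y":0,"z":0,"ax":0,"ay":0,"az":0},{"x":0,"y":0,"z":-0.5,"ax":0,"ay":0,"az":0},{"x":0,"y":0,"z":-1.2,"ax":0,"ay":0,"az":0},{"x":0,"y":0,"z":-2.4,"ax":0,"ay":0,"az":0},{"x":0,"y":0,"z":-3.5,"ax":0,"ay":0,"az":0},{"x":0,"y":0,"z":-3.9,"ax":0,"ay":0,"az":0}]' 0.8; python3 -m creep '[{"x":0,"y":0,"z":0,"ax":0,"ay":0,"az":0},{"x":0,"y":0,"z":0,"ax":0,"ay":0,"az":0},{"x":0,"y":0,"z":0,"ax":0,"ay":0,"az":0},{"x":0,"y":0,"z":0,"ax":0,"ay":0,"az":0}]'
python3 - <<'E'
from h import *
import cv2
im={n:eyes.grab_frame(n) for n in("side","wrist","top")}
for n,i in im.items():
    m=eyes.camera_model(n); hsv=cv2.cvtColor(i,cv2.COLOR_RGB2HSV); k=((hsv[...,0]<5)|(hsv[...,0]>172))&(hsv[...,1]>190)&(hsv[...,2]>90)
    p=proj(m,[504.3,-192.2,142]); q=proj(m,[504.3,-192.2,106]); c=(p+q)/2
    Y,X=np.mgrid[:420,:560]; k&=(abs(X-c[0])<40)&(abs(Y-c[1])<50); v,u=np.nonzero(k)
    print(n,"top",p.round(1),"shoulder",q.round(1),"blob",len(u),u.min(),u.max(),v.min(),v.max())
E
```

```text
t: 16.37
eef_pos: [504.5, -192.7, 113.8]
tcp_rot: [0.216, 0.976, 0.0, -0.0]
force: [0.2, 0.1, -0.3]
opening: 0.206
grasp_force: 20.0
t: 17.2
eef_pos: [505.4, -193.1, 214.8]
tcp_rot: [0.216, 0.976, -0.001, 0.002]
force: [0.5, 0.2, 0.6]
opening: 0.79
grasp_force: 0.0
t: 17.53
eef_pos: [504.0, -192.4, 209.9]
tcp_rot: [0.216, 0.976, 0.0, -0.001]
force: [0.1, -0.8, -0.0]
opening: 0.798
grasp_force: 0.0
side top [290.5 228.1] shoulder [290.5 242.9] blob 175 286 295 225 244
wrist top [283.6 220.4] shoulder [283.6 208.8] blob 562 271 294 199 231Traceback (most recent call last):
  File "<stdin>", line 8, in <module>
    return umr_minimum(a, axis, None, out, keepdims, initial, where)
ValueError: zero-size array to reduction operation minimum which has no identity
```

The red handle's outline matches a seated, upright dipper in both the side and wrist views. Side: expected columns centred on 290.5 and rows about 225.5–245; measured 286–295 and 225–244.

```bash
python3 -c "
from rig import env
print(env.job_done())"
```

```text
the job is handed in; nothing more can be done
None
```

The lid is seated on pot_right, the honey pot beside the white cup, with the dipper through its hole and the red handle resting on the boss by the last camera check; I handed it in at about 17.7 s, and no verdict came back.

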